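# Weigh a piston carrier on the spring scale

### The arm

A 7-joint arm with a two-finger parallel gripper is mounted at the origin on the work surface. World frame = base frame: x ahead of the robot, y to its left, z up, the work surface at z = 0. Lengths are in mm, angles in rad, forces in N, time in s.
With the tool pointing down it reaches from about 400 to 925 mm from the base axis. Payload 5.6 kg.
Tool frame: the origin (TCP) lies at the very end of the fingers, on their centre line; the grasp point (between the pads) lies 19 mm behind it (robot.tcp_to_grasp is the distance from the TCP to the grasp point, in mm); y points along the fingers, z is the direction in which the jaws open and shut, and the axes are right-handed (so a half turn about y gives the same grasp; the last joint's range is limited). The gripper opens to 85 mm and grips with 20 to 120 N. Pads are 22 mm wide; open, the fingers measure 114 mm over their backs; the gripper's body (76 mm by 85 mm) begins 54 mm behind the grasp point. The pads swing forward as they close: fully open they stand 13 mm farther back than shut.
Start: joints at [1.057, 0.468, -0.012, 1.603, 0.006, 1.071, -0.056], TCP at [294.802, -579.31, 231.29] pointing down, gripper open.
Joint ranges: [-2.53, 2.53], [-0.31, 2.02], [-1.57, 1.55], [0.28, 2.44], [-1.29, 4.43], [0.15, 1.84], [-2.92, 2.92]. Speed limits (rad/s): [2.57, 2.57, 3.14, 3.14, 3.14, 3.14, 3.14].

### API

Orientations are given as a unit quaternion [x, y, z, w].
In Python, from workcell import robot, optics, finder gives the robot as it stands. The module is installed in compiled form; this text tells all that it offers.
- The arm moves only by the shell command python3 -m inch 'ROWS' [OPENING] [FORCE]. ROWS is JSON, a list that holds one entry, the list of rows, each a list of 4 numbers: the shift along the tool's x, y, z in m, then the turn about the tool's y in degrees. In form: [[[tx, ty, tz, yaw], ...]]. A call has 1 to 12 rows; each row is the pose to reach, as a shift and turn from the pose commanded when the call began, along the tool's axes at that moment; what a row does not reach only later rows make up. A row lasts 1/8 s, in which the tool goes at most 62.5 mm and 10.7 degrees, less where a joint would pass 70% of its speed; a pose out of reach is approached as far as the arm can. A call with a gripper value outside its range is refused whole. OPENING is the closure, from -1 (fully open) to 1 (shut), set as the call begins (- or left out, the last holds). The fingers move at their own pace and stop on an object; FORCE is the grip in N (left out, the last holds). Time passes only in rows, so rows that repeat a pose let the fingers close. It gives the time, the measured TCP pose, the force and the opening at its end, in the units of the state.
- robot.get_obs(): the state, without advancing time (a new reading comes with each control period).
- optics.snapshot(name): name is "scene" or "side" or "wrist"; returns the picture (480x640x3 uint8, blue, green, red); there is no depth.
- optics.get_calibration(name): a dict with "fovy" (degrees; the focal length in pixels is half the picture's height over the tangent of half this angle, whatever the lens; pixels are square), "cx", "cy" (the principal point, pixels), "k1" (the pictures are not rectified: a ray, as slopes to the right and down, at radius r is drawn at 1 + k1 r^2 times it, then the intrinsics apply), "R" (3x3) and "t" (3): a world point X has camera coordinates R X + t. Camera axes: x right, y down, z forward; pixel columns grow to the right and rows downward; lengths in mm; the calibration is good to about 2 mm. A picture is of the moment at which its call begins: read the wrist's pose just before it. get_calibration takes no time and is no camera call; for the wrist camera it gives the pose at the moment of the call.
- robot.sign_off(): hands the job in, once; it reports no verdict.
Trained networks look in the newest picture that a camera, given by its name, has taken for a name from the list of things; names that differ only in an ending like _2 or _b are one class to them, and where a whole thing is asked for, a point or a joint stands for the part that bears it (a point fixed in the world has none). Each returns a list of dicts, best first, with "p" (0 to 1); they miss things now and then, are a little off and sometimes report something else, mostly with a low value. They report only what shows in the picture. A call takes as long as a camera call.
- finder.boxes_of(camera, query): "xy" ([column, row] in pixels, amid what is visible of it).
- finder.tip_of(camera, query): "xy" ([column, row] in pixels: a listed point, or the origin of a listed thing).
The state is a dict: "time_s": time; "joint_pos": joint angles; "joint_vel": joint speeds; "joint_torque": joint torques, N m; "tcp_pos": TCP position; "tcp_rot": TCP orientation; "force": force on the tool from outside, world axes, zero at the start; "moment": the same for the moment, N m; "gripper_width": opening from 0.0 (shut) to 1.0 (fully open).
Only numpy, scipy, OpenCV 4.12 (cv2) and the standard library are available. Lean on these libraries where they do the work, as an engineer would, in place of code of your own. Each camera call takes 0.05 s, during which the arm holds its last target.

### The job

Weigh the larger parts carrier, the one with the piston in it, on the spring scale: lift it by its stem, hang its cross bar in the scale's hook and ease it down slowly, at well under 5 cm a second, until the scale bears the whole weight, so that when you let go the pointer stays almost where it is and does not jump up or down. Never push the hook down hard or to its bottom stop, keep the carrier upright, and leave it hanging still and level, with nothing else on the bench disturbed.

Things in the scene. Friction and masses are not known exactly. Their poses are not given: they have to be found in the camera images.
- basket_grip (a point): point on the lifting stem of the larger carrier: a square aluminium stem 16 x 16 mm, 50 mm tall, free all round, standing on the middle of the carrier's cross bar. The point is on the stem's axis, 155 mm above the carrier's underside, 22 mm below the stem's top, 30 mm above the cross bar's axis. Axes are the carrier's: y along the cross bar, z up
- basket_bar (a point): middle of the larger carrier's round cross bar (8 mm thick, on its own y axis), 125 mm above the carrier's underside, 30 mm straight below basket_grip. The hook goes under the bar here, through the window between the two uprights and between bar and piston (72 mm high, 100 mm wide)
- hook_seat (a point): where the axis of the cross bar comes to lie in the scale's hook: 263 mm above the bench unloaded; goes down with the hook. x points level from here to the post (sleeve's near face 87 mm away), z up. Open above: the carrier comes in along +x, bar along this y and above the hook's tip, tray below the hook rod, and is then lowered
- hook (a joint): how far the hook and its pointer have gone down, m: 0 unloaded, bottom stop at 0.125. The spring begins to give at 2.5 N and then takes a further 60 N per metre, with very little damping; a carrier comes to rest at about 0.022 to 0.112 according to its weight, which differs from run to run
- basket: the larger carrier, 0.4 to 0.93 kg, balanced, 177 mm tall; origin at the centre of its underside. Dark sheet-steel tray 100 x 100 x 26 mm with an aluminium piston (52 mm across, top 49 mm above the underside) fixed in it; two flat uprights, 14 mm wide in x, outside the tray at its y = +-52 mm carry the cross bar
- hook_tip (a point): free end of the hook, on the rod's axis, 21 mm from the seat towards the robot and 4 mm higher (rod top 8 mm above the seat level). The hook is an 8 mm steel rod: its axis leaves the black sleeve (56 x 62 x 40 mm) 4 mm above hook_seat, dips to 8 mm below it at the seat, a shallow V, and rises to this tip. Axes as hook_seat
- scale: the spring scale: grey foot 130 x 170 x 14 mm (origin under its centre), post 40 x 50 mm and 320 mm tall, a graduated plate at the post's +y side. It is fixed to the bench; place and yaw differ from run to run. The hook points to its -x, slantwise to the robot, 115 mm from the post's axis to the seat
- small_basket: the smaller carrier of the same build (tray 75 x 85 mm, two bearings in it, 125 mm tall). Not to be weighed; origin under its centre
- spanner: steel open spanner about 170 mm long lying flat; a bystander
- driver: screwdriver about 190 mm long lying flat; a bystander
- oil_can: closed round can, 60 mm across, 120 mm tall, standing; a bystander; origin under its centre
- bearing: steel bearing ring 52 mm across, 16 mm high, lying flat; a bystander
- spacer: dark steel flanged spacer 40 mm across, 35 mm tall; a bystander
- bolt_tray: grey plastic open tray 90 x 120 x 30 mm; a bystander

How it is judged:
By the outcome, as a careful person would: the job done as asked, in the order asked, and still so for the second after the job is handed in, with the robot touching nothing.
It also fails if it takes over 61 s, if anything falls off the work surface, if the arm or the gripper's body presses on something with over 40 N, if the wrist force passes 120 N, or if a joint passes its speed limit or range.

## Working session

There is one attempt and no reset: what is moved stays moved. The work goes in short steps, Python scripts to look and compute and a shell command to move; the robot and the scene stay as the last step left them, time stands still between calls to the robot, and variables do not carry over. Pictures are saved under pics/ and viewed, and the job is handed in when it is done.

```bash
mkdir -p pics; ls; cat > h.py <<'E'
import numpy as np, cv2, json
from workcell import robot, optics, finder
from scipy.spatial.transform import Rotation as Ro
def cal(n):
    c=optics.get_calibration(n); c['R']=np.array(c['R']).reshape(3,3); c['t']=np.array(c['t']); c['f']=240/np.tan(np.radians(c['fovy'])/2); return c
def ray(c,xy):
    K=np.array([[c['f'],0,c['cx']],[0,c['f'],c['cy']],[0,0,1.]])
    u=cv2.undistortPoints(np.array([[xy]],float),K,np.array([c['k1'],0,0,0,0.]))[0,0]
    d=c['R'].T@np.array([u[0],u[1],1]); return -c['R'].T@c['t'], d/np.linalg.norm(d)
def atz(c,xy,z):
    o,d=ray(c,xy); return o+d*(z-o[2])/d[2]
def proj(c,X):
    x=c['R']@np.array(X,float)+c['t']; u=x[:2]/x[2]; u=u*(1+c['k1']*(u@u)); return u*c['f']+[c['cx'],c['cy']]
def tri(rs):
    A=np.zeros((3,3));b=np.zeros(3)
    for o,d in rs:
        P=np.eye(3)-np.outer(d,d);A+=P;b+=P@o
    X=np.linalg.solve(A,b); return X,[np.linalg.norm((np.eye(3)-np.outer(d,d))@(X-o)) for o,d in rs]
E
python3 - <<'E'
from h import *
for n in ["scene","side","wrist"]:
    cv2.imwrite(f'pics/{n}0.png',optics.snapshot(n)); c=cal(n); print(n,-c['R'].T@c['t'],c['f'],c['k1'])
    for q in ["basket_grip","basket_bar","hook_seat","hook_tip","basket","scale"]:
        r=finder.tip_of(n,q)[:2]; print(q,[(np.round(a['xy'],1),round(a['p'],2)) for a in r])
o=robot.get_obs();print(o['time_s'],o['tcp_pos'],o['tcp_rot'],o['force'],o['gripper_width'],robot.tcp_to_grasp);print(Ro.from_quat(o['tcp_rot']).as_matrix())
E
```

```text
pics
scene [1212.96533708 -244.9023855  1034.60943853] 528.2184898967505 0.010210987551778827
basket_grip [(array([283.7, 222.2]), 0.7)]
basket_bar [(array([291. , 230.8]), 0.87), (array([289.5, 262.5]), 0.69)]
hook_seat [(array([194.9, 304.1]), 0.57), (array([404.9, 222.7]), 0.55)]
hook_tip [(array([393.1, 220.6]), 0.96)]
basket [(array([289.6, 262.3]), 0.97)]
scale [(array([438.2, 300.1]), 0.66)]
side [ 257.32635894 -578.38606739  850.78281759] 508.3815457759618 -0.1347979495145122
basket_grip [(array([280.6, 284.4]), 0.96), (array([302.3, 206.9]), 0.25)]
basket_bar [(array([281.2, 297.1]), 0.87)]
hook_seat [(array([303. , 145.7]), 0.87)]
hook_tip []
basket [(array([280. , 336.2]), 0.61)]
scale [(array([301.9, 207.1]), 0.76)]
wrist [ 364.95161052 -543.88460058  373.61548026] 343.103507170758 -0.015567149519281747
basket_grip []
basket_bar []
hook_seat []
hook_tip []
basket []
scale []
1.05 [ 294.79852951 -579.30987596  231.29775707] [ 0.16489789 -0.6875997   0.68762873 -0.16486984] [ 0.08179418 -0.32126302  1.24623013] 0.9996892731989937 18.700000000000003
[[-8.91253243e-01 -2.90141431e-05  4.53505961e-01]
 [-4.53505960e-01 -4.91665188e-05 -8.91253243e-01]
 [ 4.81562585e-05 -9.99999998e-01  3.06617325e-05]]
```

View pics/scene0.png

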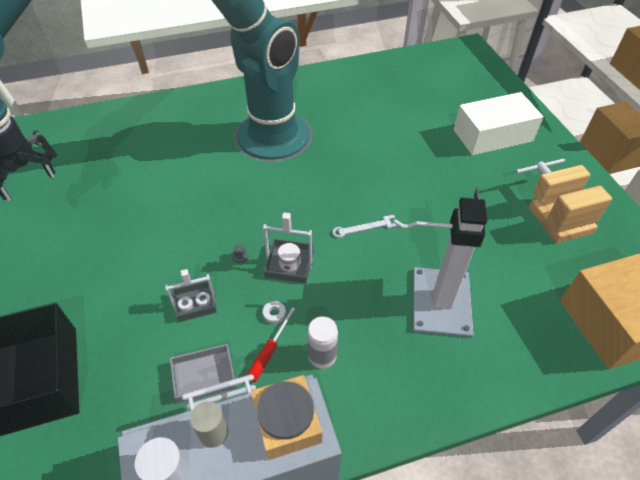

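View pics/side0.png

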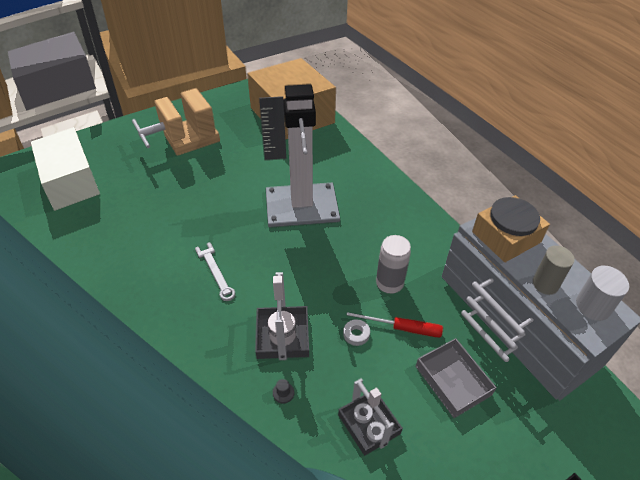

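```bash
python3 - <<'E'
from h import *
s,d=cal('scene'),cal('side')
for nm,a,b in [('grip',(283.7,222.2),(280.6,284.4)),('bar',(291,230.8),(281.2,297.1)),('basket',(289.6,262.3),(280,336.2)),('seat',(404.9,222.7),(303,145.7)),('scale',(438.2,300.1),(301.9,207.1))]:
    X,e=tri([ray(s,a),ray(d,b)]);print(nm,X.round(1),np.round(e,1))
print('tip',atz(s,(393.1,220.6),267), 'seat@263',atz(s,(404.9,222.7),263),atz(d,(303,145.7),263))
print('grip155',atz(s,(283.7,222.2),155),atz(d,(280.6,284.4),155),'bar',atz(s,(291,230.8),125),atz(d,(281.2,297.1),125))
print('basket0',atz(s,(289.6,262.3),0),atz(d,(280,336.2),0),'scale0',atz(s,(438.2,300.1),0),atz(d,(301.9,207.1),0))
E
```

```text
grip [476.7 -86.6 160.7] [1. 1.]
bar [476.1 -75.9 119.4] [5.3 5.3]
basket [467.7 -79.4  -4.4] [1.3 1.3]
seat [635.5 115.7 263.5] [0.5 0.5]
scale [680.6 214.1   2.5] [2.3 2.3]
tip [626.75825995  94.16738017 267.        ] seat@263 [635.51171066 115.46237188 263.        ] [635.90597614 116.98792395 263.        ]
grip155 [472.72969263 -86.43650814 155.        ] [478.3080997  -81.40092988 155.        ] bar [476.81555222 -72.23029475 125.        ] [475.56525823 -85.64933911 125.        ]
basket0 [470.08708452 -78.98798044   0.        ] [467.00419509 -83.39084195   0.        ] scale0 [677.89330501 217.50638762   0.        ] [6.82118279e+02 2.13542581e+02 1.13686838e-13]
```

```bash
python3 - <<'E'
import cv2,numpy as np
s=cv2.imread('pics/scene0.png');d=cv2.imread('pics/side0.png')
a=cv2.resize(s[190:350,375:495],None,fx=3.6,fy=3.6,interpolation=2);b=cv2.resize(d[80:240,250:350],None,fx=3.6,fy=3.6,interpolation=2)
cv2.imwrite('pics/c1.png',np.hstack([a,b])[:600,:800])
a=cv2.resize(s[205:285,255:325],None,fx=5,fy=5,interpolation=2);b=cv2.resize(d[265:365,245:320],None,fx=4,fy=4,interpolation=2)
cv2.imwrite('pics/c2.png',np.hstack([a,b]))
E
```

```text
(no output)
```

View pics/c1.png

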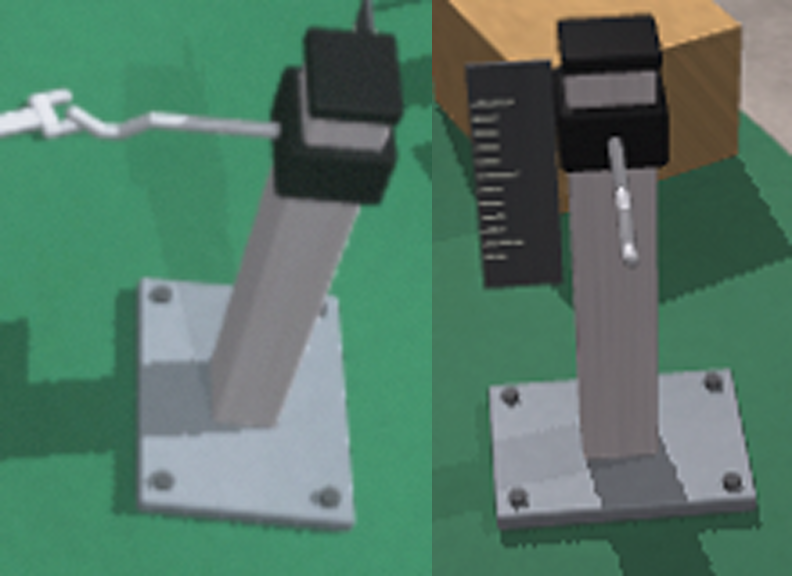

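View pics/c2.png

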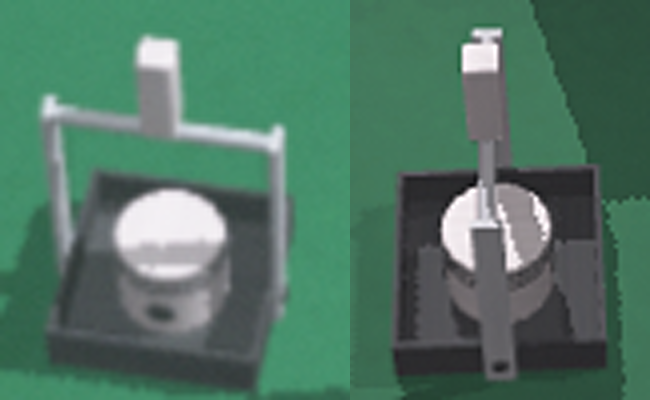

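```bash
python3 - <<'E'
from h import *
from scipy.optimize import least_squares
S,D=cal('scene'),cal('side')
s1=lambda u,v:(375+u/3.6,190+v/3.6); d1=lambda u,v:(250+(u-432)/3.6,80+v/3.6)
s2=lambda u,v:(255+u/5,205+v/5); d2=lambda u,v:(245+(u-350)/4,265+v/4)
def fit(pts,x0,name):
    def r(p):
        c,s=np.cos(p[2]),np.sin(p[2]);out=[]
        for cam,px,(x,y,z) in pts:
            out+=list(proj(cam,[p[0]+c*x-s*y,p[1]+s*x+c*y,z])-px)
        return np.array(out)
    for lab,sel in (('both',pts),):
        q=least_squares(r,x0,loss='soft_l1',f_scale=1.5); print(name,q.x[:2].round(1),np.degrees(q.x[2]).round(2)); print(r(q.x).reshape(-1,2).round(1).tolist())
    return q.x
# scale: scene image: near hook side = left in scene. hook -x direction. world yaw ~67: +y local=(-.92,.39)
F=[(S,s1(140,280),(-65,85,14)),(S,s1(140,502),(-65,-85,14)),(S,s1(353,515),(65,-85,14)),
 (D,d1(490,386),(65,85,14)),(D,d1(731,370),(65,-85,14)),(D,d1(757,497),(-65,-85,14)),(D,d1(498,515),(-65,85,14)),
 (D,d1(631,257),(-136,0,267)),(S,s1(73,110),(-136,0,267))]
p=fit(F,[680,215,np.radians(67)],'scale')
c,s=np.cos(p[2]),np.sin(p[2]); print('seat',p[0]-115*c,p[1]-115*s,'tip',p[0]-136*c,p[1]-136*s)
seat=[p[0]-115*c,p[1]-115*s,263]; print(proj(S,seat),proj(D,seat))
B=[(S,s2(160,48),(0,0,177)),(D,d2(480,57),(0,0,177)),(S,s2(97,172),(-50,-50,26)),(S,s2(265,370),(50,50,26)),(S,s2(50,345),(50,-50,26)),
(D,d2(400,172),(-50,50,26)),(D,d2(598,170),(50,50,26)),(D,d2(604,352),(50,-50,26)),(D,d2(397,352),(-50,-50,26)),
(S,s2(48,105),(0,-52,127)),(S,s2(278,132),(0,52,127)),(D,d2(485,230),(0,-52,127))]
fit(B,[472,-82,0],'basket')
E
```

```text
scale [685.2 219.7] 65.82
[[-0.9, -1.4], [-1.2, -0.3], [0.1, 2.1], [-0.6, -1.5], [-0.0, -1.6], [-0.1, -0.9], [-0.8, -0.5], [0.2, -0.5], [-0.9, 0.9]]
seat 638.0529151607489 114.81770824233992 tip 629.4516528675975 95.65998690173127
[405.12078072 223.73877363] [304.53334355 145.95170161]
basket [473.  -82.5] -27.2
[[-2.0, 0.6], [-0.0, -1.2], [-2.3, -1.1], [-3.1, -1.9], [-2.2, -2.7], [-1.2, -1.0], [-0.2, -2.6], [0.6, -4.3], [-1.6, -1.9], [-1.3, 1.1], [-1.6, 1.6], [0.5, -2.1]]
```

```bash
python3 -m inch '[[[-0.020,0,-0.019,-2],[-0.06,0,-0.056,-6],[-0.105,0,-0.099,-10],[-0.150,0,-0.141,-14],[-0.195,0,-0.184,-18],[-0.240,0,-0.226,-22],[-0.285,0,-0.268,-26],[-0.325,0,-0.306,-30],[-0.360,0,-0.339,-34],[-0.384,0,-0.362,-35.8],[-0.384,0,-0.362,-35.8],[-0.384,0,-0.362,-35.8]]]' -1
python3 - <<'E'
from h import *
o=robot.get_obs();print(o['time_s'],o['tcp_pos'],o['force'],o['joint_pos']);M=Ro.from_quat(o['tcp_rot']).as_matrix();print(np.degrees(np.arctan2(M[1,2],M[0,2])))
c=cal('wrist');im=optics.snapshot('wrist');cv2.imwrite('pics/w1.png',im);print(-c['R'].T@c['t'],c['R'][2])
for q,z in [("basket_grip",155),("basket_bar",125),("basket",0)]:
    r=finder.tip_of('wrist',q)[:2]; print(q,[(np.round(a['xy'],1),round(a['p'],2),atz(c,a['xy'],z).round(1)) for a in r])
X=lambda x,y,z,h=np.radians(-27.2):[473+x*np.cos(h)-y*np.sin(h),-82.5+x*np.sin(h)+y*np.cos(h),z]
for p in [(0,0,177),(0,52,129),(0,-52,129),(50,50,26),(-50,50,26),(50,-50,26),(-50,-50,26)]:print(p,proj(c,X(*p)).round(1))
E
```

```text
time_s: 2.55
tcp_pos: [472.6, -83.3, 231.3]
tcp_rot: [0.368, -0.604, 0.604, -0.368]
force: [0.3, 0.3, -0.3]
gripper_width: 1.0
2.55 [472.64661865 -83.27499259 231.25575284] [ 0.34093589  0.29621383 -0.34082289] [ 0.46172278  0.21243428 -0.4022972   1.98587036  0.10148097  0.96241775
 -0.46674957]
-27.28143393679761
[508.76888258 -13.50641174 373.50729176] [-0.14037071 -0.27415724 -0.95138524]
basket_grip [(array([319. , 251.1]), 0.89, array([472.2, -80.6, 155. ]))]
basket_bar [(array([322.7, 236.8]), 0.93, array([475. , -80.9, 125. ]))]
basket [(array([320.9, 208. ]), 0.68, array([471.4, -84.3,   0. ]))]
(0, 0, 177) [321.2 265. ]
(0, 52, 129) [321.2 170.7]
(0, -52, 129) [321.4 303.7]
(50, 50, 26) [371.9 161.6]
(-50, 50, 26) [270.8 161.6]
(50, -50, 26) [367.8 256.5]
(-50, -50, 26) [275.1 256.6]
```

View pics/w1.png

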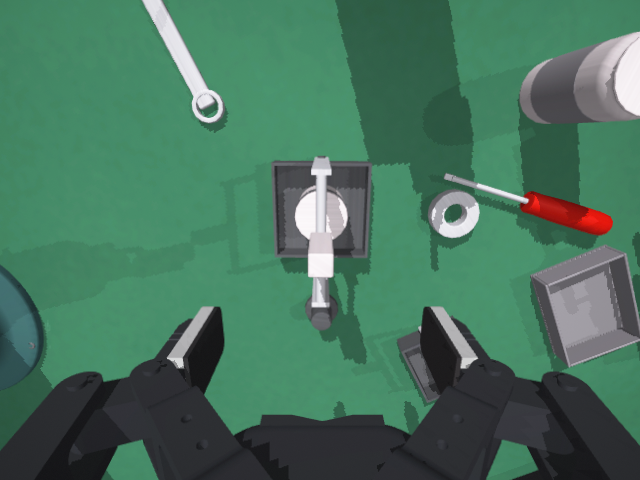

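```bash
python3 -m inch '[[[0,0.03,0,0],[-0.001,0.06,0,0],[-0.001,0.085,0,0],[-0.001,0.092,0,0],[-0.001,0.092,0,0]]]' -1
python3 - <<'E'
from h import *
cv2.imwrite('pics/w2.png',np.hstack([cv2.resize(optics.snapshot('wrist'),(400,300)),cv2.resize(optics.snapshot('side')[180:420,150:470],(400,300))]))
E
```

```text
time_s: 3.38
tcp_pos: [473.4, -82.0, 139.4]
tcp_rot: [-0.368, 0.604, -0.604, 0.368]
force: [-0.0, 0.9, -0.1]
gripper_width: 0.994
```

View pics/w2.png

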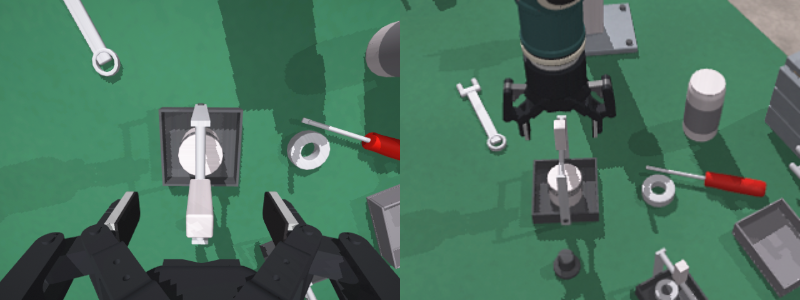

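The stem stands midway between the open fingers (wrist view: stem at column 200 of 400, fingers at 125 and 280). I'll close now.

```bash
python3 -m inch '[[[-0.001,0,0,0],[-0.001,0,0,0],[-0.001,0,0,0],[-0.001,0,0,0],[-0.001,0,0,0],[-0.001,0,0,0],[-0.001,0,0,0],[-0.001,0,0,0]]]' 1 70
python3 - <<'E'
from h import *
cv2.imwrite('pics/w3.png',np.hstack([cv2.resize(optics.snapshot('wrist'),(400,300)),cv2.resize(optics.snapshot('side')[180:420,150:470],(400,300))]))
o=robot.get_obs();print(o['force'],o['moment'],o['tcp_pos'])
E
```

```text
time_s: 4.47
tcp_pos: [473.4, -80.6, 139.4]
tcp_rot: [-0.368, 0.604, -0.604, 0.368]
force: [-4.0, 1.4, 5.9]
gripper_width: 0.181
[-3.69614915  1.13814563  5.395281  ] [ 0.26309603  0.6768543  -0.07388087] [473.42392813 -80.61304865 139.39515473]
```

View pics/w3.png

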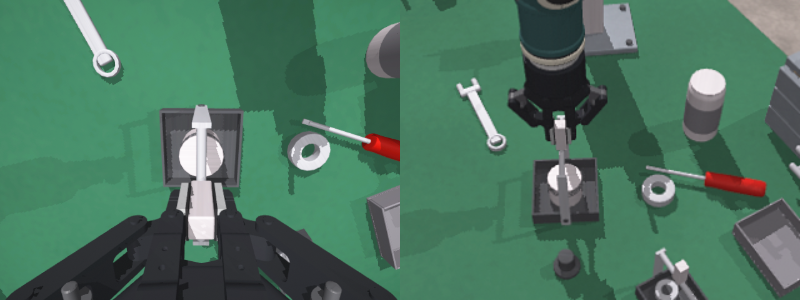

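```bash
python3 -m inch '[[[0,-0.004,0,0],[0,-0.012,0,0],[0,-0.025,0,0],[0,-0.041,0,0],[0,-0.058,0,0],[0,-0.076,0,0],[0,-0.094,0,0],[0,-0.112,0,0],[0,-0.130,0,0],[0,-0.146,0,0],[0,-0.158,0,0],[0,-0.163,0,0]]]' 1 70
python3 -m inch '[[[-0.004,0,0.001,-3],[-0.015,0,0.005,-10],[-0.033,0,0.010,-19],[-0.055,0,0.017,-28],[-0.078,0,0.024,-37],[-0.101,0,0.031,-46],[-0.124,0,0.038,-55],[-0.146,0,0.045,-64],[-0.165,0,0.051,-73],[-0.179,0,0.056,-82],[-0.187,0,0.058,-90],[-0.189,0,0.059,-93]]]' 1 70
python3 -m inch '[[[0,0,0,0],[0,0,0,0],[0,0,0,0],[0,0,0,0]]]'
python3 - <<'E'
from h import *
o=robot.get_obs();print(o['force'],o['moment'],o['tcp_pos'],o['joint_pos']);M=Ro.from_quat(o['tcp_rot']).as_matrix();print(np.degrees(np.arctan2(M[1,2],M[0,2])))
for n in ["scene","side","wrist"]:
    im=optics.snapshot(n);cv2.imwrite(f'pics/{n}4.png',im)
    for q in ["basket_grip","basket_bar","hook_seat","hook_tip"]:
        r=finder.tip_of(n,q)[:2]; print(n,q,[(np.round(a['xy'],1),round(a['p'],2)) for a in r])
E
```

```text
time_s: 6.08
tcp_pos: [474.0, -80.7, 303.1]
tcp_rot: [0.368, -0.603, 0.604, -0.369]
force: [0.3, 0.1, -7.8]
gripper_width: 0.182
time_s: 7.58
tcp_pos: [612.6, 60.6, 301.1]
tcp_rot: [-0.692, 0.148, -0.147, 0.692]
force: [0.2, -0.6, -7.6]
gripper_width: 0.176
time_s: 8.07
tcp_pos: [612.7, 60.2, 302.3]
tcp_rot: [0.691, -0.148, 0.149, -0.691]
force: [-0.7, 0.3, -7.2]
gripper_width: 0.173
[-0.74011332  0.27892292 -7.1858055 ] [ 0.06051094  0.01670728 -0.00054651] [612.67285439  60.19655785 302.34585917] [ 0.35525315  0.44509879 -0.69344985  1.57727834  0.29689232  1.22711906
  0.75644187]
65.74778426700527
scene basket_grip [(array([378.5, 199.9]), 0.78)]
scene basket_bar [(array([376.9, 211.7]), 0.66)]
scene hook_seat [(array([405.7, 221.9]), 0.95), (array([203.5, 376.3]), 0.54)]
scene hook_tip [(array([393.4, 221.6]), 0.8)]
side basket_grip [(array([309.4, 138.5]), 0.61)]
side basket_bar [(array([306.5, 156.1]), 0.74)]
side hook_seat [(array([392.6, 327.1]), 0.39)]
side hook_tip []
wrist basket_grip [(array([321.5, 330.4]), 0.89), (array([175.7, 249.3]), 0.22)]
wrist basket_bar [(array([323.5, 295.8]), 0.79)]
wrist hook_seat [(array([421.9, 274.4]), 0.56), (array([190.5, 296.1]), 0.17)]
wrist hook_tip [(array([389.5, 278.7]), 0.91), (array([ 42. , 246.2]), 0.16)]
```

View pics/scene4.png

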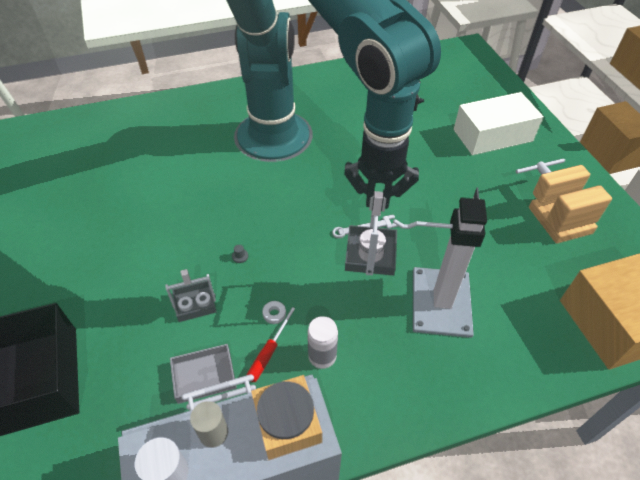

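View pics/side4.png

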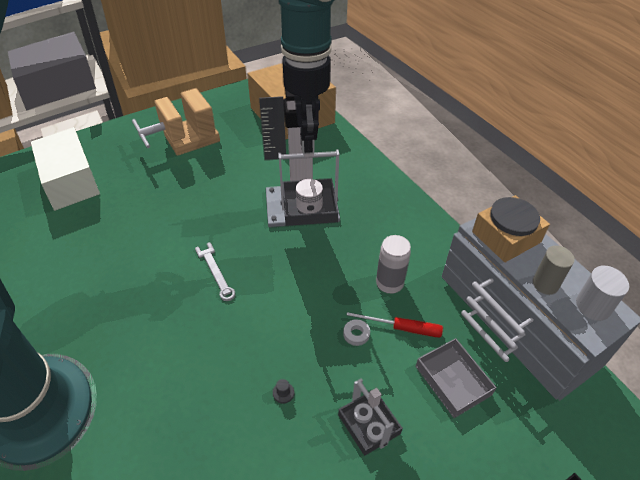

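View pics/wrist4.png

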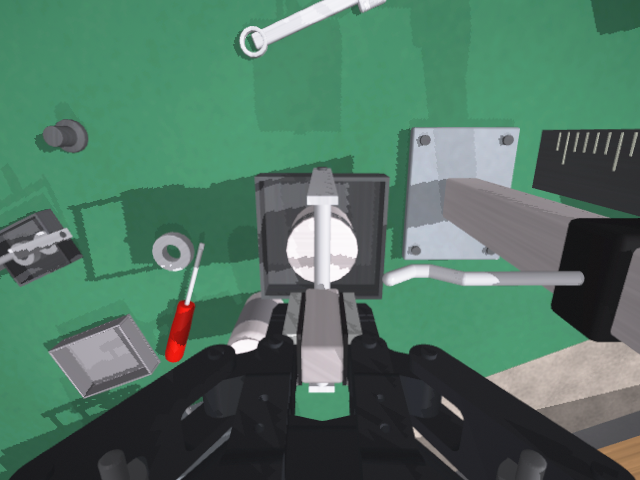

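```bash
python3 - <<'E'
from h import *
c=cal('wrist'); print(robot.get_obs()['tcp_pos'])
h=np.radians(65.8); T=np.array([612.67,60.2]); ex=np.array([np.cos(h),np.sin(h)]); ey=np.array([-ex[1],ex[0]])
def L(xy,z):
    p=atz(c,xy,z)[:2]-T; return (p@ex).round(1),(p@ey).round(1)
for n,xy,z in [('tip',(389.5,279),267),('exit',(578,278),267),('seatfind',(421.9,274.4),263),('vbot',(427,270.5),255),('barfind',(323.5,295.8),288),('gripfind',(321.5,330.4),318),('rimTL',(256,176),189),('rimTR',(388,176),189),('rimBR',(384,297),189),('rimBL',(260,297),189),('barA',(322,205),288),('barB',(322,288),288),('pist',(322,250),212)]:print(n,L(xy,z))
for n,xy in [('tip',(393.4,221.6)),('seat',(405.7,221.9))]:
    p=atz(cal('scene'),xy,267 if n=='tip' else 263)[:2]-T; print('scene',n,p@ex,p@ey)
s=cal('scene');p=atz(s,(376.9,211.7),288)[:2]-T;print('scene bar',p@ex,p@ey)
p=atz(cal('side'),(306.5,156.1),288)[:2]-T;print('side bar',p@ex,p@ey)
p=atz(cal('side'),(303,145.7),263)[:2]-T;print('side seat',p@ex,p@ey)
im=cv2.imread('pics/wrist4.png');cv2.imwrite('pics/c4.png',cv2.resize(im[150:310,240:480],None,fx=3.3,fy=3.3,interpolation=2))
S=cv2.imread('pics/side4.png');cv2.imwrite('pics/c5.png',cv2.resize(S[85:240,250:360],None,fx=3.8,fy=3.8,interpolation=2))
E
```

```text
[612.69003491  60.29500837 302.2253421 ]
tip (np.float64(38.0), np.float64(-0.0))
exit (np.float64(145.2), np.float64(0.5))
seatfind (np.float64(57.3), np.float64(1.1))
vbot (np.float64(62.6), np.float64(0.2))
barfind (np.float64(0.7), np.float64(0.1))
gripfind (np.float64(-0.2), np.float64(-1.1))
rimTL (np.float64(-48.7), np.float64(48.0))
rimTR (np.float64(48.6), np.float64(48.0))
rimBR (np.float64(51.2), np.float64(-50.7))
rimBL (np.float64(-51.2), np.float64(-50.8))
barA (np.float64(-0.1), np.float64(46.5))
barB (np.float64(-0.0), np.float64(4.4))
pist (np.float64(-0.0), np.float64(-1.7))
scene tip 37.39405273774077 -1.3923006442461534
scene seat 61.27176008217635 4.024518562233267
scene bar 3.870888640104511 1.41813892441285
side bar -3.743468889760023 1.1272210413517298
side seat 61.32236962154029 2.0846768191337213
```

View pics/c4.png

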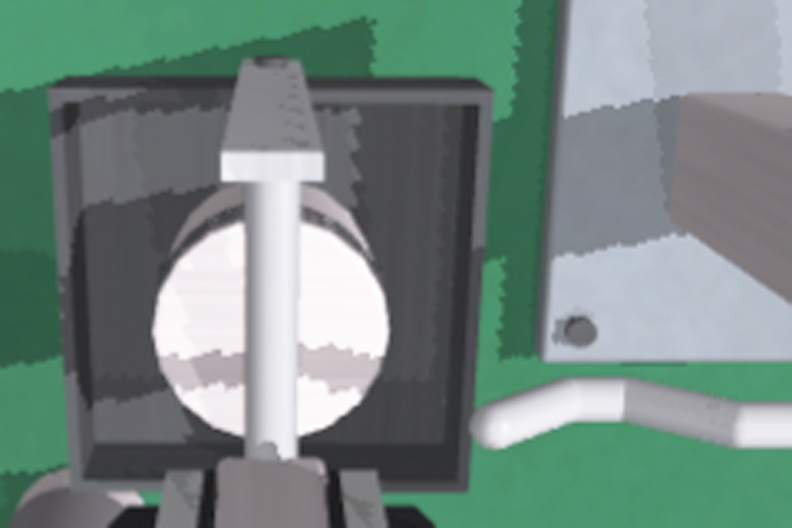

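View pics/c5.png

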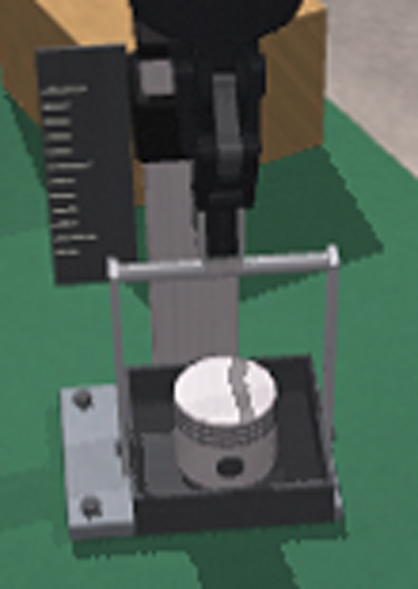

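```bash
python3 - <<'E'
from h import *
S=cal('side');C=cal('scene');W=cal('wrist')
h=np.radians(65.8); T=np.array([612.67,60.2]); ex=np.array([np.cos(h),np.sin(h)]); ey=np.array([-ex[1],ex[0]])
P=lambda x,y,z:np.r_[T+x*ex+(y-1.4)*ey,288-125+z]
for n,p,o in [('bar+',(0,52,127),(279.5,155.5)),('bar-',(0,-52,127),(337.6,152.1)),('bot+',(-50,50,0),(286,223)),('bot-',(-50,-50,0),(339,222)),('pist',(0,0,49),(309.3,187.7))]:
    print(n,proj(S,P(*p)).round(1),o)
for n,p in [('bar+',(0,59,129)),('up+ outer low',(0,59,0)),('TL',(-50,50,26)),('TR',(50,50,26)),('BL',(-50,-50,26)),('BR',(50,-50,26)),('pist',(0,0,49))]: print(n,proj(W,P(*p)).round(1), ((proj(W,P(*p))-[240,150])*3.3).round())
im=cv2.imread('pics/scene4.png');cv2.imwrite('pics/c6.png',cv2.resize(im[170:290,325:475],None,fx=5,fy=5,interpolation=2))
for n,p in [('bar+',(0,52,127)),('bar-',(0,-52,127)),('top-+',(-50,50,26)),('++',(50,50,26)),('+-',(50,-50,26)),('--',(-50,-50,26))]: print(n,((proj(C,P(*p))-[325,170])*5).round())
E
```

```text
bar+ [278.7 155.7] (279.5, 155.5)
bar- [336.4 152.1] (337.6, 152.1)
bot+ [284.6 225.3] (286, 223)
bot- [336.8 221.5] (339, 222)
pist [308.1 186.7] (309.3, 187.7)
bar+ [322.1 182.2] [271. 106.]
up+ outer low [322.1 159.9] [271.  33.]
TL [254.2 175.1] [47. 83.]
TR [390.  175.2] [495.  83.]
BL [261.4 297.7] [ 71. 487.]
BR [382.5 297.8] [470. 488.]
pist [322.  249.5] [271. 328.]
bar+ [256. 110.]
bar- [243. 316.]
top-+ [115. 271.]
++ [354. 292.]
+- [348. 486.]
-- [ 95. 462.]
```

View pics/c6.png

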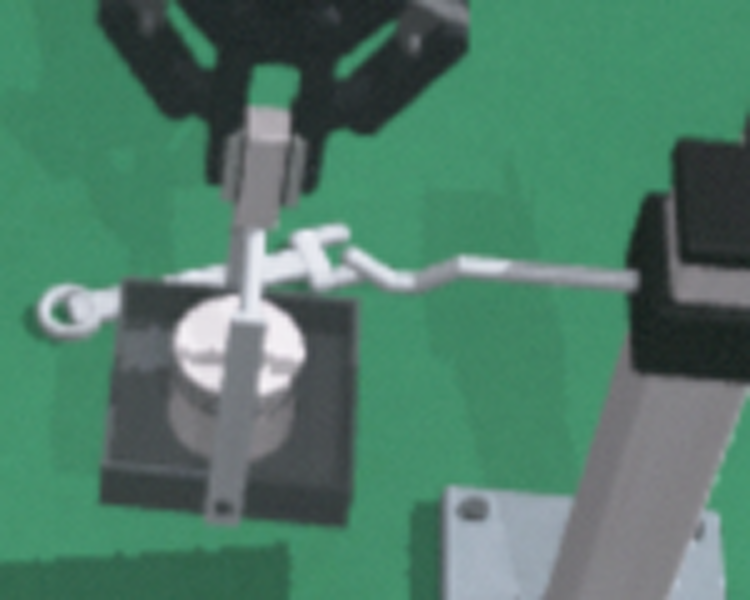

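```bash
python3 -m inch '[[[-0.001,0,0.004,0],[-0.0016,0,0.011,0],[-0.0016,0,0.02,0],[-0.0016,0,0.03,0],[-0.0016,0,0.04,0],[-0.0016,0,0.049,0],[-0.0016,0,0.056,0],[-0.0016,0,0.0595,0],[-0.0016,0,0.0595,0],[-0.0016,0,0.0595,0],[-0.0016,0,0.0595,0]]]'
python3 - <<'E'
from h import *
o=robot.get_obs();T=np.array(o['tcp_pos']);print(o['force'],T);M=Ro.from_quat(o['tcp_rot']).as_matrix();print(np.degrees(np.arctan2(M[1,2],M[0,2])))
for n,(x0,y0,x1,y1,f) in dict(wrist=(220,150,460,330,3.3),side=(250,70,370,210,4),scene=(345,150,475,270,5)).items():
    im=optics.snapshot(n);cv2.imwrite(f'pics/{n}7.png',im);cv2.imwrite(f'pics/c7{n}.png',cv2.resize(im[y0:y1,x0:x1],None,fx=f,fy=f,interpolation=2))
    c=cal(n);h=np.radians(65.8);ex=np.array([np.cos(h),np.sin(h)]); ey=np.array([-ex[1],ex[0]])
    P=lambda x,y,z:((proj(c,np.r_[T[:2]+x*ex+(y-1.4)*ey,T[2]-14.4+z])-[x0,y0])*f).round()
    print(n,'bar ctr',P(0,0,0),'seat if aligned',P(0,0,-25),'Vaxis',P(0,0,-33),'tip',P(-21,0,-21),'exit',P(87,0,-21))
E
```

```text
time_s: 10.2
tcp_pos: [635.7, 114.8, 302.3]
tcp_rot: [0.691, -0.149, 0.149, -0.691]
force: [0.2, 0.9, -8.9]
gripper_width: 0.171
[ 0.18856717  0.86540589 -8.87653906] [635.68414814 114.75142199 302.27644101]
65.73330656208029
wrist bar ctr [337. 489.] seat if aligned [337. 423.] Vaxis [337. 406.] tip [214. 433.] exit [844. 433.]
side bar ctr [216. 262.] seat if aligned [217. 305.] Vaxis [217. 319.] tip [221. 325.] exit [201. 196.]
scene bar ctr [307. 324.] seat if aligned [298. 367.] Vaxis [295. 381.] tip [244. 356.] exit [529. 380.]
```

View pics/c7wrist.png

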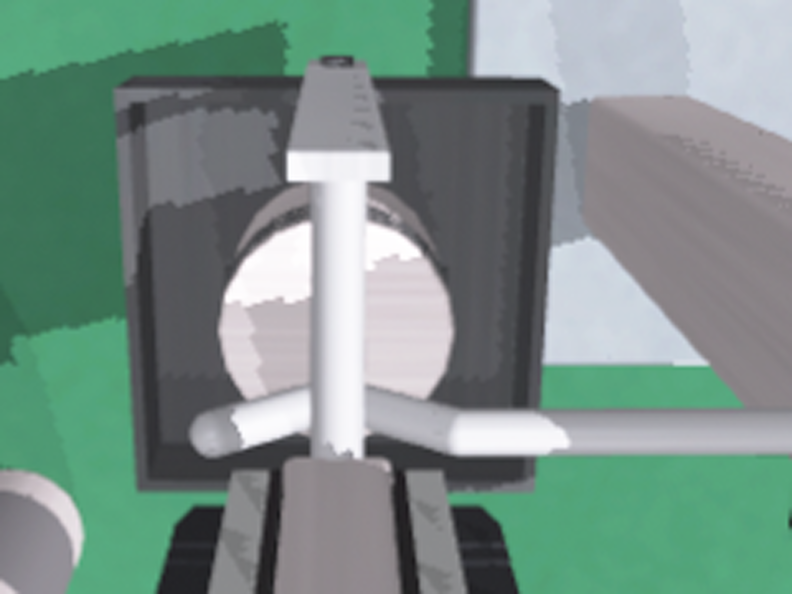

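View pics/c7side.png

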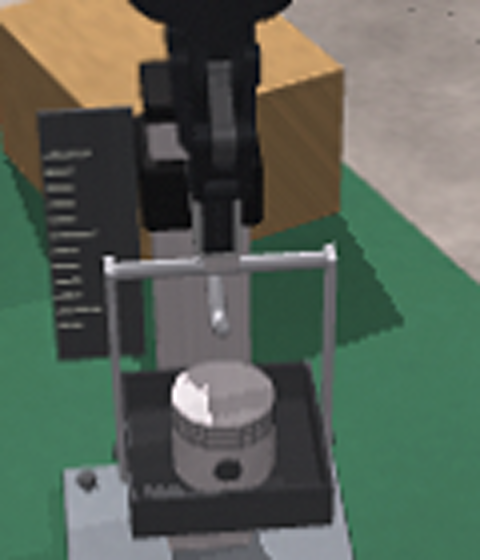

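View pics/c7scene.png

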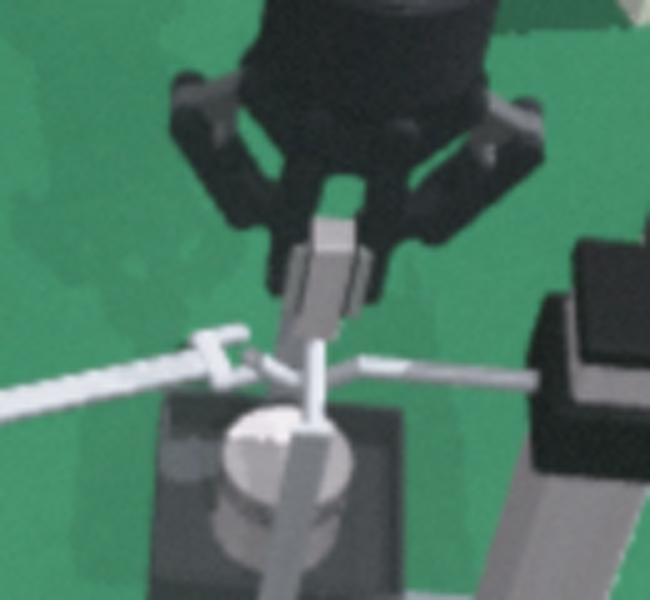

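```bash
cat >> h.py <<'E'
def avg(n):
    F=[]
    for i in range(n):
        optics.snapshot('wrist'); F.append(list(robot.get_obs()['force'])+list(robot.get_obs()['moment']))
    F=np.array(F); print('F',F.mean(0).round(2),'sd',F.std(0).round(2),'se',(F.std(0)/n**.5).round(3)); print(F[:,2].round(1).tolist()); return F
E
python3 - <<'E'
from h import *
avg(16);o=robot.get_obs();print(o['time_s'],o['tcp_pos'])
E
```

```text
F [-0.12  0.03 -7.88  0.01  0.01  0.  ] sd [0.45 0.59 0.34 0.02 0.03 0.03] se [0.111 0.147 0.085 0.005 0.007 0.007]
[-7.5, -7.9, -8.3, -8.2, -7.6, -8.4, -7.6, -7.9, -7.8, -7.6, -8.4, -7.4, -7.7, -7.4, -8.2, -8.3]
11.15 [635.66914436 115.22270527 302.24080508]
```

```bash
python3 -m inch '[[[-0.0005,0.002,-0.0005,0],[-0.0005,0.005,-0.0005,0],[-0.0005,0.008,-0.0005,0],[-0.0005,0.011,-0.0005,0],[-0.0005,0.014,-0.0005,0],[-0.0005,0.016,-0.0005,0],[-0.0005,0.018,-0.0005,0],[-0.0005,0.02,-0.0005,0],[-0.0005,0.02,-0.0005,0],[-0.0005,0.02,-0.0005,0]]]'
python3 - <<'E'
from h import *
o=robot.get_obs();T=np.array(o['tcp_pos']);print(o['force'],T)
for n,(x0,y0,x1,y1,f) in dict(wrist=(240,210,400,330,3.3),side=(270,110,345,210,4)).items():
    im=optics.snapshot(n);cv2.imwrite(f'pics/c8{n}.png',cv2.resize(im[y0:y1,x0:x1],None,fx=f,fy=f,interpolation=2))
a=cv2.imread('pics/c8wrist.png')[:396];b=cv2.imread('pics/c8side.png')[:396]
cv2.imwrite('pics/c8.png',np.hstack([a,b[:len(a),:270]]))
E
```

```text
time_s: 12.4
tcp_pos: [635.1, 115.0, 282.4]
tcp_rot: [-0.691, 0.148, -0.148, 0.691]
force: [-0.5, 0.9, -7.2]
gripper_width: 0.177
[-0.52439743  0.85539572 -7.22205849] [635.08321362 115.01049821 282.35502837]
```

View pics/c8.png

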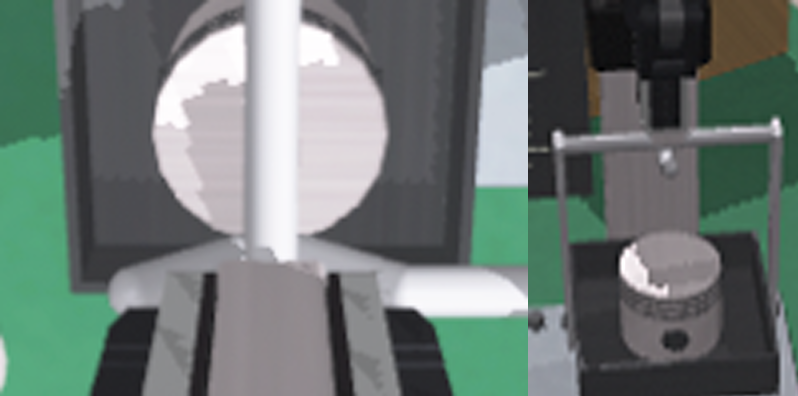

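```bash
python3 -m inch '[[[0,0.002,0,0],[0,0.004,0,0],[0,0.006,0,0],[0,0.008,0,0],[0,0.01,0,0],[0,0.012,0,0],[0,0.014,0,0],[0,0.016,0,0],[0,0.018,0,0],[0,0.02,0,0],[0,0.022,0,0],[0,0.024,0,0]]]'
python3 - <<'E'
from h import *
avg(8);o=robot.get_obs();T=np.array(o['tcp_pos']);print(T)
for n,(x0,y0,x1,y1,f) in dict(wrist=(240,210,400,330,3.3),side=(250,70,360,220,3.6)).items():
    im=optics.snapshot(n);cv2.imwrite(f'pics/c9{n}.png',cv2.resize(im[y0:y1,x0:x1],None,fx=f,fy=f,interpolation=2))
E
```

```text
time_s: 14.0
tcp_pos: [635.1, 115.0, 258.2]
tcp_rot: [0.691, -0.148, 0.148, -0.691]
force: [-0.0, -0.2, -4.1]
gripper_width: 0.176
F [-0.55 -0.46 -4.24 -0.09  0.15  0.  ] sd [0.67 0.37 0.27 0.03 0.05 0.04] se [0.237 0.132 0.094 0.011 0.019 0.013]
[-4.3, -4.7, -4.0, -4.2, -4.4, -3.7, -4.3, -4.2]
[635.03099177 114.99269682 258.31502708]
```

View pics/c9side.png

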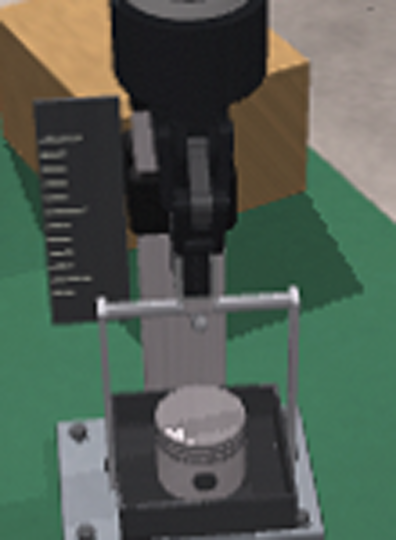

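View pics/c9wrist.png

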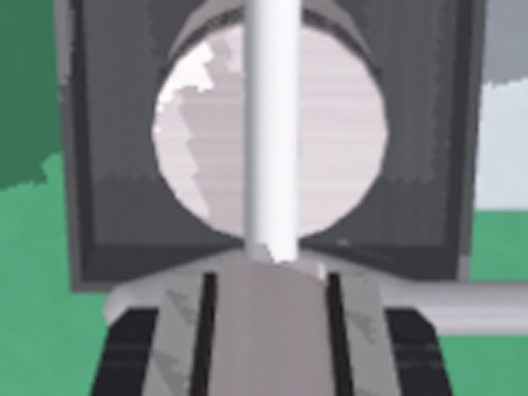

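```bash
python3 -m inch '[[[0,0.002,0,0],[0,0.004,0,0],[0,0.006,0,0],[0,0.008,0,0],[0,0.01,0,0],[0,0.012,0,0],[0,0.014,0,0],[0,0.016,0,0],[0,0.018,0,0],[0,0.02,0,0],[0,0.022,0,0],[0,0.024,0,0]]]'
python3 -m inch '[[[0,0.002,0,0],[0,0.004,0,0],[0,0.006,0,0],[0,0.008,0,0],[0,0.01,0,0],[0,0.012,0,0],[0,0.014,0,0],[0,0.016,0,0],[0,0.018,0,0],[0,0.02,0,0],[0,0.022,0,0],[0,0.024,0,0]]]'
python3 -m inch '[[[0,0.002,0,0],[0,0.004,0,0],[0,0.006,0,0],[0,0.008,0,0],[0,0.0095,0,0],[0,0.011,0,0],[0,0.012,0,0],[0,0.012,0,0]]]'
python3 - <<'E'
from h import *
avg(20);o=robot.get_obs();T=np.array(o['tcp_pos']);print(T,o['time_s'])
for n,(x0,y0,x1,y1,f) in dict(wrist=(240,210,400,330,3.3),side=(250,70,360,240,3.4)).items():
    im=optics.snapshot(n);cv2.imwrite(f'pics/c10{n}.png',cv2.resize(im[y0:y1,x0:x1],None,fx=f,fy=f,interpolation=2))
E
```

```text
time_s: 16.0
tcp_pos: [635.1, 115.0, 234.2]
tcp_rot: [-0.691, 0.148, -0.148, 0.691]
force: [-1.1, -0.9, -2.7]
gripper_width: 0.176
time_s: 17.5
tcp_pos: [635.0, 115.0, 210.2]
tcp_rot: [0.691, -0.148, 0.148, -0.691]
force: [-0.8, -0.4, -1.1]
gripper_width: 0.181
time_s: 18.5
tcp_pos: [635.0, 115.0, 198.2]
tcp_rot: [0.691, -0.148, 0.148, -0.691]
force: [0.2, -0.9, -0.9]
gripper_width: 0.177
F [-0.5  -0.42 -0.48 -0.1   0.12 -0.01] sd [0.45 0.51 0.56 0.03 0.04 0.04] se [0.101 0.114 0.125 0.007 0.008 0.008]
[-0.6, -1.3, -1.5, -0.7, -0.2, -0.9, -0.9, -0.5, -0.0, 0.5, 0.2, 0.3, -1.4, 0.0, -0.8, -0.4, -0.8, 0.2, -0.5, -0.4]
[635.04538492 114.98804687 198.27139623] 19.5
```

View pics/c10side.png

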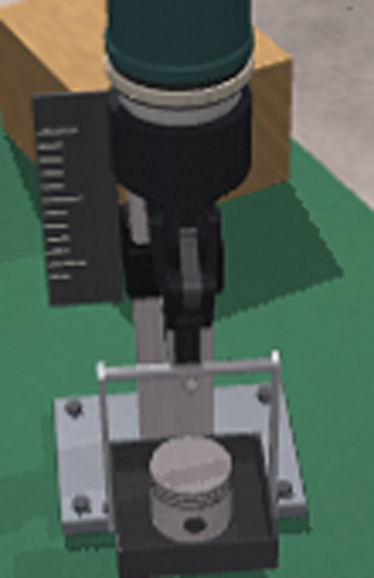

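View pics/c10wrist.png

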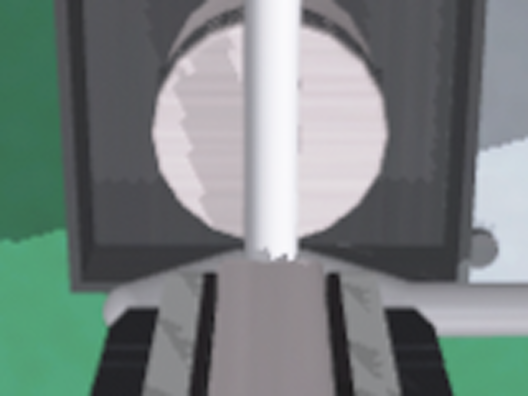

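```bash
python3 -m inch '[[[0,0.002,-0.0001,0],[0,0.004,-0.0003,0],[0,0.006,-0.0005,0],[0,0.0075,-0.0005,0],[0,0.0085,-0.0005,0],[0,0.0092,-0.0005,0],[0,0.0095,-0.0005,0],[0,0.0095,-0.0005,0],[0,0.0095,-0.0005,0]]]'
python3 - <<'E'
from h import *
avg(50);o=robot.get_obs();T=np.array(o['tcp_pos']);print(T,o['time_s'])
E
```

```text
time_s: 20.72
tcp_pos: [634.9, 114.8, 188.9]
tcp_rot: [-0.691, 0.148, -0.148, 0.692]
force: [0.5, 3.0, -0.1]
gripper_width: 0.173
F [ 1.67  3.55  0.06  0.86 -0.38  0.01] sd [0.56 0.76 0.47 0.13 0.06 0.03] se [0.079 0.108 0.066 0.018 0.009 0.004]
[0.1, 0.1, 0.6, 0.1, -0.1, -0.2, -0.6, 1.1, 0.7, 0.6, -0.2, 0.7, 0.0, 0.4, 0.0, 0.2, -0.5, 0.2, 0.1, -0.3, 0.4, -0.3, -0.1, 0.6, -0.8, -0.2, -0.3, -0.1, -0.2, -0.2, 0.3, 0.1, -0.7, 0.7, 0.3, -0.3, 0.5, 0.4, 0.7, -0.7, -0.4, -0.6, 0.4, 0.8, 0.5, -0.4, -0.1, -1.0, 0.1, 0.4]
[634.77436804 114.49965137 188.71614209] 23.225
```

```bash
python3 -m inch '[[[0,0,0.0001,0],[0,0,0.0003,0],[0,0,0.0004,0],[0,0,0.0004,0],[0,0,0.0004,0]]]'
python3 - <<'E'
from h import *
avg(16);o=robot.get_obs();T=np.array(o['tcp_pos']);print(T,o['time_s'])
E
```

```text
time_s: 23.85
tcp_pos: [634.8, 114.6, 188.6]
tcp_rot: [0.692, -0.149, 0.148, -0.691]
force: [0.1, 2.9, 0.2]
gripper_width: 0.176
F [ 0.45  1.98 -0.08  0.47 -0.13 -0.  ] sd [0.56 0.41 0.66 0.09 0.05 0.02] se [0.14  0.103 0.165 0.021 0.012 0.006]
[-0.6, 0.0, 0.2, -0.7, -0.7, 0.9, -0.2, 0.2, -1.3, 0.8, 0.4, -0.7, 0.3, -0.8, 1.0, -0.0]
[634.89023793 114.65595559 188.6724754 ] 24.65
```

```bash
python3 -m inch '[[[0,0,0.0002,0],[0,0,0.0004,0],[0,0,0.0004,0],[0,0,0.0004,0]]]'
python3 - <<'E'
from h import *
avg(10);F=avg(20);o=robot.get_obs();T=np.array(o['tcp_pos']);print(T,o['time_s'])
for n,(x0,y0,x1,y1,f) in dict(wrist=(240,210,400,330,3.3),side=(250,70,360,240,3.4)).items():
    im=optics.snapshot(n);cv2.imwrite(f'pics/{n}11.png',im);cv2.imwrite(f'pics/c11{n}.png',cv2.resize(im[y0:y1,x0:x1],None,fx=f,fy=f,interpolation=2))
E
```

```text
time_s: 25.15
tcp_pos: [635.0, 114.8, 188.6]
tcp_rot: [0.692, -0.149, 0.148, -0.691]
force: [-1.1, 0.2, -1.1]
gripper_width: 0.174
F [-0.92 -0.69 -0.09 -0.23  0.26 -0.  ] sd [0.43 0.21 0.43 0.06 0.05 0.03] se [0.137 0.066 0.137 0.02  0.016 0.009]
[0.3, -0.2, -0.9, -0.2, 0.0, -0.8, 0.5, 0.3, -0.1, 0.3]
F [-1.71 -2.55 -0.15 -0.59  0.4   0.  ] sd [0.42 0.71 0.31 0.12 0.07 0.03] se [0.093 0.158 0.069 0.027 0.015 0.008]
[-0.3, 0.2, -0.4, 0.1, -0.1, -0.3, -0.1, -0.1, -0.4, -0.0, -0.5, -0.5, 0.5, -0.7, 0.1, -0.4, -0.0, -0.4, -0.3, 0.5]
[635.07425143 114.99865736 188.70909204] 26.65
```

View pics/c11side.png

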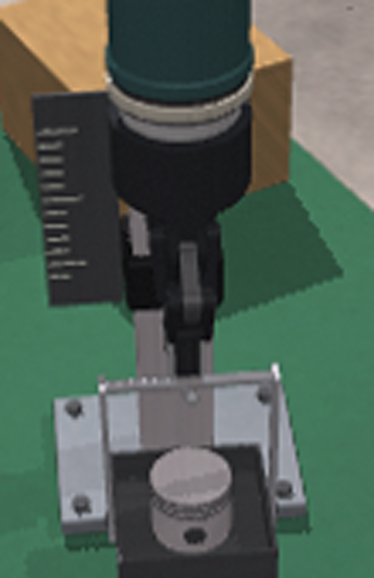

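View pics/wrist11.png

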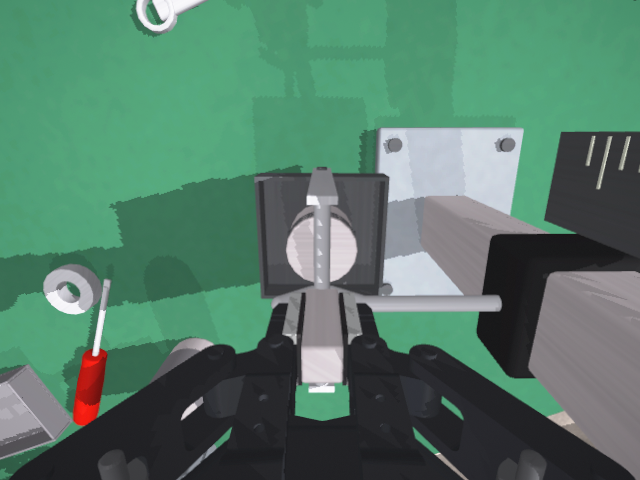

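```bash
python3 -m inch '[[[0,0,-0.0001,0],[0,0,-0.0002,0],[0,0,-0.00025,0],[0,0,-0.00025,0],[0,0,-0.00025,0],[0,0,-0.00025,0],[0,0,-0.00025,0],[0,0,-0.00025,0]]]'
python3 - <<'E'
from h import *
avg(10);F=avg(20);o=robot.get_obs();T=np.array(o['tcp_pos']);print(T,o['time_s'])
E
```

```text
time_s: 27.75
tcp_pos: [635.0, 115.0, 188.8]
tcp_rot: [0.691, -0.148, 0.148, -0.691]
force: [-2.2, -4.1, 0.2]
gripper_width: 0.178
F [-1.8  -3.67 -0.2  -0.79  0.43 -0.  ] sd [0.32 0.48 0.59 0.03 0.03 0.03] se [0.101 0.153 0.186 0.01  0.009 0.009]
[-0.6, -0.3, 0.0, 0.4, -0.4, -1.0, -1.0, -0.3, 0.5, 0.8]
F [-1.74 -3.39  0.09 -0.8   0.43 -0.01] sd [0.5  0.57 0.48 0.03 0.03 0.03] se [0.111 0.127 0.108 0.006 0.006 0.006]
[1.1, 0.4, 1.0, -0.8, 0.8, -0.0, 0.5, -0.5, -0.2, -0.1, -0.3, 0.2, 0.2, -0.2, -0.4, -0.4, 0.2, 0.1, -0.1, 0.4]
[635.01212613 115.01741186 188.73825998] 29.25
```

```bash
python3 -m inch '[[[0,0,-0.0001,0],[0,0,-0.0002,0],[0,0,-0.0002,0],[0,0,-0.0002,0],[0,0,-0.0002,0],[0,0,-0.0002,0],[0,0,-0.0002,0],[0,0,-0.0002,0]]]'
python3 - <<'E'
from h import *
avg(10);F=avg(14);o=robot.get_obs();T=np.array(o['tcp_pos']);print(T,o['time_s'])
E
```

```text
time_s: 30.25
tcp_pos: [635.0, 115.0, 188.8]
tcp_rot: [-0.691, 0.148, -0.148, 0.691]
force: [-0.5, -1.9, -0.0]
gripper_width: 0.177
F [-1.39 -1.94 -0.21 -0.51  0.26  0.01] sd [0.47 0.45 0.58 0.04 0.03 0.02] se [0.148 0.142 0.183 0.013 0.009 0.006]
[-1.6, -0.8, 0.0, 0.2, -0.1, -0.4, -0.3, 0.1, 0.2, 0.5]
F [-0.92 -2.07  0.15 -0.44  0.24 -0.01] sd [0.42 0.51 0.36 0.04 0.03 0.03] se [0.113 0.135 0.096 0.01  0.009 0.007]
[0.6, -0.0, 0.3, 0.3, 0.8, 0.0, 0.2, -0.2, 0.6, 0.4, -0.4, -0.5, 0.3, -0.0]
[634.96673333 114.89826347 188.76253888] 31.45
```

```bash
python3 -m inch '[[[0,0,-0.0001,0],[0,0,-0.00015,0],[0,0,-0.00015,0],[0,0,-0.00015,0],[0,0,-0.00015,0],[0,0,-0.00015,0],[0,0,-0.00015,0],[0,0,-0.00015,0]]]'
python3 - <<'E'
from h import *
avg(8);F=avg(10);o=robot.get_obs();T=np.array(o['tcp_pos']);print(T,o['time_s'])
E
```

```text
time_s: 32.45
tcp_pos: [634.9, 114.9, 188.8]
tcp_rot: [-0.691, 0.148, -0.148, 0.691]
force: [-0.3, -1.0, -1.1]
gripper_width: 0.179
F [-0.43 -0.04  0.07 -0.1   0.08 -0.01] sd [0.2  0.69 0.42 0.06 0.03 0.03] se [0.071 0.243 0.147 0.02  0.01  0.009]
[0.6, 0.6, -0.0, 0.3, -0.7, -0.1, -0.2, 0.1]
F [ 0.04 -0.05  0.25 -0.03  0.03 -0.01] sd [0.52 0.37 0.39 0.02 0.03 0.04] se [0.163 0.116 0.123 0.008 0.01  0.012]
[0.8, 0.8, 0.5, 0.5, 0.0, -0.6, 0.1, 0.2, 0.2, 0.0]
[634.90756039 114.79330494 188.76912499] 33.35
```

Forces and moments on the tool are now near zero, so I'll open slightly first.

```bash
python3 - <<'E'
from h import *
for n in ['side','scene']: cv2.imwrite(f'pics/{n}12.png',optics.snapshot(n))
E
python3 -m inch '[[[0,0,0,0],[0,0,0,0],[0,0,0,0]]]' 0.5 20
python3 - <<'E'
from h import *
for n in ['side','scene','wrist']: cv2.imwrite(f'pics/{n}13.png',optics.snapshot(n))
f=lambda n:cv2.imread(f'pics/{n}.png')[70:240,250:360]
cv2.imwrite('pics/c13.png',cv2.resize(np.hstack([f('side12'),f('side13')]),None,fx=3.4,fy=3.4,interpolation=2))
E
```

```text
time_s: 33.83
tcp_pos: [634.9, 114.7, 188.8]
tcp_rot: [0.691, -0.148, 0.148, -0.691]
force: [0.0, 0.6, 0.3]
gripper_width: 0.25
```

View pics/c13.png

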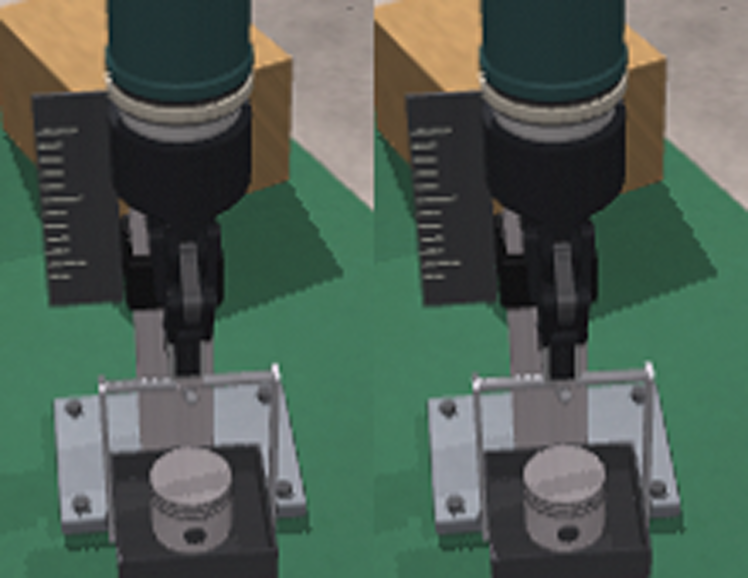

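View pics/wrist13.png

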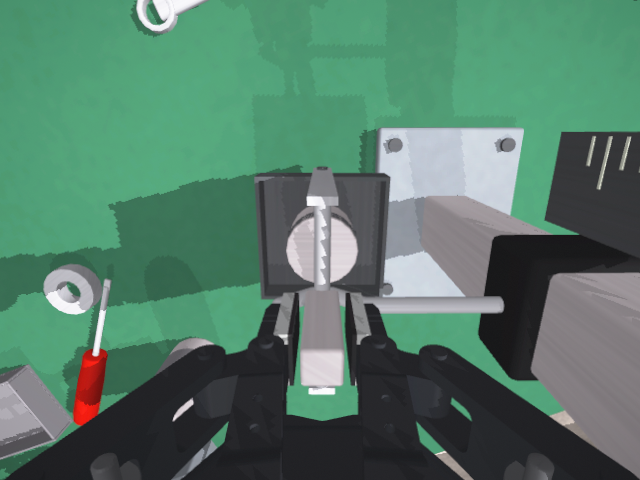

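```bash
python3 -m inch '[[[0,0,0,0],[0,0,0,0],[0,0,0,0],[0,0,0,0]]]' -0.4
python3 -m inch '[[[0,-0.004,0,0],[0,-0.012,0,0],[0,-0.024,0,0],[0,-0.038,0,0],[0,-0.054,0,0],[0,-0.072,0,0],[0,-0.092,0,0],[0,-0.112,0,0],[0,-0.13,0,0],[0,-0.145,0,0],[0,-0.155,0,0],[0,-0.16,0,0]]]'
python3 - <<'E'
from h import *
for n in ['side','scene','wrist']: cv2.imwrite(f'pics/{n}14.png',optics.snapshot(n))
f=lambda n:cv2.imread(f'pics/{n}.png')[70:240,250:360]
cv2.imwrite('pics/c14.png',cv2.resize(np.hstack([f('side12'),f('side14')]),None,fx=3.4,fy=3.4,interpolation=2))
E
```

```text
time_s: 34.48
tcp_pos: [634.9, 114.7, 188.8]
tcp_rot: [0.691, -0.148, 0.148, -0.691]
force: [0.4, 0.9, 0.2]
gripper_width: 0.7
time_s: 35.98
tcp_pos: [634.9, 114.7, 349.2]
tcp_rot: [-0.691, 0.148, -0.148, 0.691]
force: [-0.0, -0.1, -0.1]
gripper_width: 0.698
```

View pics/c14.png

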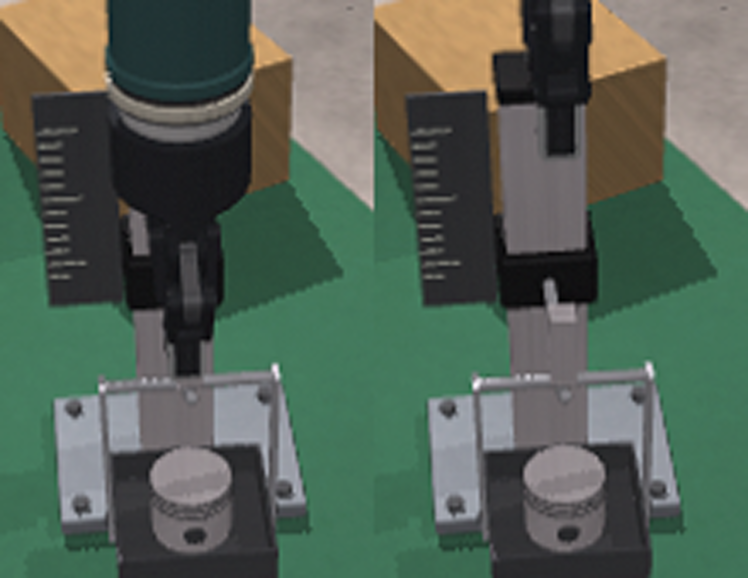

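View pics/wrist14.png

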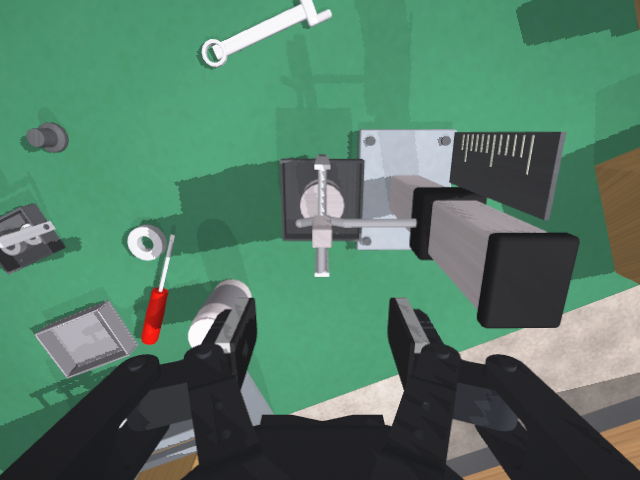

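View pics/scene14.png

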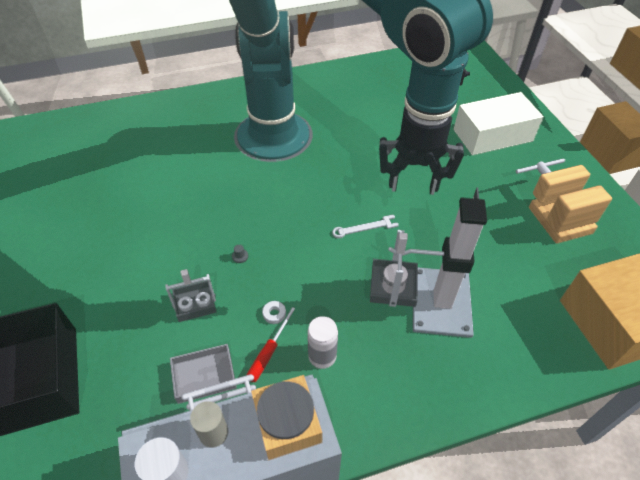

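```bash
python3 - <<'E'
from h import *
a=[optics.snapshot('side')[70:240,250:360].astype(int) for i in range(8)]
print([round(float(abs(x-a[0])[85:].mean()),2) for x in a])
b=cv2.imread('pics/side12.png')[70:240,250:360].astype(int);print(abs(a[0]-b)[85:].mean())
o=robot.get_obs();print(o['time_s'],np.abs(o['joint_vel']).max())
print(robot.sign_off())
E
```

```text
[0.0, 0.55, 0.54, 0.54, 0.54, 0.54, 0.55, 0.55]
5.557967914438502
36.525 0.0034365307519029806
the job is handed in; nothing more can be done
None
```

The larger carrier is hanging by its cross bar in the scale's hook, still and level by eye in the pictures. I handed the job in at about 36.5 s, against the 61 s limit.

- **What I did:** I gripped the stem and lifted the carrier, then turned it about 93° to square its bar with the hook. I lowered it at about 16 mm/s, never more than 24 mm/s, until the scale carried all of its weight. I opened the gripper a little, saw the stem clear of both pads, then opened further and drew straight up.
- **Weight:** The carrier pulled about 7.9 N on the wrist, roughly 0.8 kg. That predicts a hook depth of about 90 mm. The arm's height at release put it at about 89 mm.
- **At release:** The mean vertical force on the gripper was about 0 to 0.25 N, with an error of about 0.1 N. That allows at most a few millimetres of pointer movement. The side pictures before, just after and well after release show no visible jump.
- **Last checks:** Repeated pictures after the gripper withdrew showed no motion beyond noise. The other things on the bench looked where they had been, judged by eye.
- **Not checked:** I did not read the pointer on the graduated plate. A picture difference against the moment before release was larger (5.6), which I put down to the arm leaving the view rather than the carrier moving.
- **A correction on the way:** A half-millimetre sideways adjustment pushed the hook sideways with about 4 N, first one way and then the other. I trimmed that to near zero before letting go.

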